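# Set the sliding magnifier at the tallest specimen jar

## Robot

A 6-joint arm with a two-finger parallel gripper is mounted at the origin on the work surface. World frame = base frame: x ahead of the robot, y to its left, z up, the work surface at z = 0. Lengths are in m, angles in rad, forces in N, time in s.
With the tool pointing down it reaches from about 0.275 to 0.725 m from the base axis. Payload 15.9 kg.
Tool frame: the origin (TCP) lies at the very end of the fingers, on their centre line; the grasp point (between the pads) lies robot.pinch_z behind it (robot.pinch_z is the distance from the TCP to the grasp point, in m); z points along the fingers, y is the line along which they close (so a half turn about z gives the same grasp; the last joint's range is limited). The gripper opens to 85 mm and grips with 20 to 120 N. Pads are 22 mm wide; open, the fingers measure 114 mm over their backs; the gripper's body (76 mm by 85 mm) begins 54 mm behind the grasp point. The pads swing forward as they close: fully open they stand 13 mm farther back than shut.
Start: joints at [1.197, 0.213, -0.034, 1.323, 0, 1.571], TCP at [0.183, 0.465, 0.231] pointing down, gripper open.
Joint ranges: [-2.98, 2.98], [-0.74, 1.72], [-1.14, 1.35], [-2.1, 2.04], [-1.57, 1.44], [-3.14, 3.14]. Speed limits (rad/s): [1.89, 1.89, 2.39, 2.57, 3.14, 3.14].

## Interface

Orientations are given as a unit quaternion [w, x, y, z].
In Python, from plant import robot gives the robot as it stands.
- The arm moves only by the tool step_arm, never from a script. Its argument "increments" is text: rows parted by semicolons, each of 5 numbers parted by spaces: the opening, from 0 (shut) to 1 (fully open), then the shift along the tool's x, y, z in units of 20 mm (1.0 is 20 mm), then the turn about the tool's z in units of 8 degrees (1.0 is 8 degrees). A call has 1 to 5 rows; each row shifts and turns the commanded pose from where the row before left it, along the tool's axes as they then stand; what a row does not reach is not made up. A row lasts 1/8 s, in which the tool goes at most 62.5 mm and 10.7 degrees, less where a joint would pass 70% of its speed; a pose out of reach is approached as far as the arm can. A call with a number of a shift or a turn outside -1 to 1 is refused whole. A call with a gripper value outside its range is refused whole. The fingers move at their own pace and stop on an object; "force" is the grip in N (left out, the last holds). Time passes only in rows, so rows that do not move let the fingers close. It gives the time, the measured TCP pose, the force, the opening and the grip force at its end, in the units of the state.
- robot.observe(): the state, without advancing time (a new reading comes with each control period).
- robot.capture(name): name is "side" or "top"; returns a dict with "color" (400x640x3 uint8, red, green, blue), "range_z" (400x640 float32, m along the optical axis (not along the pixel's ray), 0 where there is no reading), "vertical_fov" (degrees; the focal length in pixels is half the picture's height over the tangent of half this angle, whatever the lens; pixels are square), "cx", "cy" (the principal point, pixels), "view" (4x4, takes a point from world to camera coordinates). Camera axes: x right, y down, z forward; pixel columns grow to the right and rows downward; lengths in m; the calibration is good to about 2 mm. A picture is of the moment at which its call begins.
- robot.finish_job(): hands the job in; it is judged then, once.
The state is a dict: "t": time; "qpos": joint angles; "dq": joint speeds; "effort": joint torques, N m; "position": TCP position; "eef_rot": TCP orientation; "ft_force": force on the tool from outside, world axes, zero at the start; "moment": the same for the moment, N m; "grip_width": finger opening in m; "gripper_force": force on a finger pad.
Only numpy, scipy, OpenCV 4.12 (cv2) and the standard library are available. Lean on these libraries where they do the work, as an engineer would, in place of code of your own. Each camera call takes 0.05 s, during which the arm holds its last target. There are 200 camera calls.

## Task

Bring the museum's sliding magnifier to the tallest specimen jar: push its carriage along the rails with your fingertips until it clicks into the stop in front of that jar, then take the hand away. Push only on the carriage, do not touch the lens or its ring, and leave the jars and everything else standing as they are.

Things in the scene. Friction and masses are not known exactly. Their poses are not given: they have to be found in the camera images.
- stand: fixed display stand: dark wooden board 280 (its x) x 580 (its y) mm, 18 mm thick; origin at the centre of its underside, on the table; z up, x away from the robot, y to the left. Rails along y at x = -60 mm, tops 38 mm above the table, between end blocks (inner faces at y = +-228 mm, 48 mm high). The four jars stand at x = +70 mm, y = -142.5, -47.5, 47.5, 142.5 mm, one at each stop, in any order
- carriage (a joint): place of the carriage on the rails, m along the stand's +y; 0 = middle, travel +-0.17; starts between the middle stops. Sliding takes about 2 N. At a stop a spring ball drops into a notch: from 5 mm before it the push falls away and from 3 mm the carriage pulls itself in and sits still; 8 to 12 N pushes it on again, in either direction. Stops on the way click just the same
- carriage_top (a point): centre of the carriage's top face, 64 mm above the table. The carriage is an aluminium block 110 mm along the stand's x, 104 mm along its y over the rubber pads on its two side faces, from 27 to 64 mm above the table. The pads, the faces to push on, reach from 47 mm before this point to 23 mm beyond it in the stand's x, 42 to 62 mm above the table
- lens: round magnifying lens in a black ring (diameter 100 mm, 9 mm thick, facing along the stand's x) on a post at the far edge of the carriage; its plane is 45 mm beyond carriage_top in the stand's x, its centre 130 and its lower rim 80 mm above the table. This body's origin is not in the lens but on the table under carriage_top. Not to be touched
- focus (a point): point on the lens's axis, 85 mm beyond the lens, 130 mm above the table; it moves with the carriage and lies on a jar's axis when the carriage is in the stop in front of that jar
- stop1 (a point): where carriage_top is when the carriage sits in stop 1, counted from the right (stand's y = -142.5 mm)
- stop2 (a point): where carriage_top is when the carriage sits in stop 2, counted from the right (stand's y = -47.5 mm)
- stop3 (a point): where carriage_top is when the carriage sits in stop 3, counted from the right (stand's y = 47.5 mm)
- stop4 (a point): where carriage_top is when the carriage sits in stop 4, counted from the right (stand's y = 142.5 mm)
- jar_tall: the tallest specimen jar, 260 mm high, diameter 68 mm, white cap, upright on the stand's board; origin at the centre of its underside, 18 mm above the table
- jar_middle: specimen jar 185 mm high, diameter 60 mm, white cap, upright on the stand's board; origin at the centre of its underside, 18 mm above the table
- jar_short: specimen jar 135 mm high, diameter 74 mm, white cap, upright on the stand's board; origin at the centre of its underside, 18 mm above the table
- jar_squat: specimen jar 100 mm high, diameter 80 mm, white cap, upright on the stand's board; origin at the centre of its underside, 18 mm above the table
- bonbon_jar: small glass jar with a knobbed domed lid, 100 mm high, diameter 60, on the stand's board past the left end of the jar row; bystander
- brush: dusting brush 160 mm long lying on the table between robot and stand; origin under its middle; bystander
- torch: black pocket torch 115 mm long, 32 mm thick, lying on the table between robot and stand; bystander
- dish: low glass dish, diameter 96 mm, 30 high, on the table left of the stand; bystander
- spare_lid: glass jar lid with knob, diameter 72 mm, 32 high, on the table left of the stand; bystander
- screwdriver: screwdriver 170 mm long lying on the table right of the stand; bystander
Mind the look-alikes: they are no part of the job. What is shaped like the jar_middle but blue is not meant.

How it is judged:
At the end, for the whole second after the job is handed in: The carriage rests in a stop (within 2.5 mm of it, not moving), the lens's focus is within 25 mm of the tallest jar's axis seen from above, and the four jars stand upright ((distance between carriage_top and stop1 below 0.0025 m or distance between carriage_top and stop2 below 0.0025 m or distance between carriage_top and stop3 below 0.0025 m or distance between carriage_top and stop4 below 0.0025 m) and horizontal distance between focus and jar_tall below 0.025 m and velocity of joint carriage between -0.005 and 0.005 m/s and angle between each of jar_tall, jar_middle, jar_short, jar_squat's own z axis and vertical below 0.1 rad); the robot touches nothing.
It fails at once if the lens, its ring or its post is touched (contact force between lens and the fingers above 0.5 N or contact force between lens and the arm above 0.5 N).
It fails at once if a specimen jar is pushed aside, tipped or lifted (more than 15 mm) (distance of any of jar_tall, jar_middle, jar_short, jar_squat from where it was at the start of the episode above 0.015 m).
It fails at once if another thing on the table is moved more than 20 mm (distance of any of bonbon_jar, brush, torch, dish, spare_lid, screwdriver from where it was at the start of the episode above 0.02 m).
It also fails if it takes over 38 s, if anything falls off the work surface, if the arm or the gripper's body presses on something with over 40 N, if the wrist force passes 120 N, or if a joint passes its speed limit or range.

## Working session

There is one attempt and no reset: what is moved stays moved. The work goes in short steps, Python scripts to look and compute and a tool call to move; the robot and the scene stay as the last step left them, time stands still between calls to the robot, and variables do not carry over. Pictures are saved under pics/ and viewed, at most 10 in all, crops included, and the job is handed in when it is done.

Besides the shell and the picture viewer there is one more tool, called after ">>>" by a JSON object that holds its "op" and its "data". step_arm: Moves the arm, as the interface text tells. Shifts and turns lie within -1 to 1; 1 stands for 20 mm of shift or 8 degrees of turn. Its arguments: {"type":"object","properties":{"increments":{"type":"string"},"force":{"type":"number"}},"required":["increments"]}

```bash
mkdir -p pics
cat > h.py <<'E'
import numpy as np, cv2
from plant import robot
def cap(n):
    c=robot.capture(n); c['f']=200/np.tan(np.radians(c['vertical_fov'])/2); return c
def cloud(c):
    z=c['range_z']; v,u=np.mgrid[:400,:640]
    P=np.stack([(u-c['cx'])/c['f']*z,(v-c['cy'])/c['f']*z,z,np.ones_like(z)],-1)@np.linalg.inv(c['view']).T
    P=P[...,:3]; P[z==0]=np.nan; return P
E
python3 - <<'E'
from h import *
import pickle
ims={}
for n in('top','side'):
    c=cap(n); ims[n]=c; cv2.imwrite(f'pics/{n}1.png',c['color'][...,::-1])
    print(n,c['f'],np.linalg.inv(c['view'])[:3].round(3).tolist())
pickle.dump(ims,open('ims.pkl','wb'))
s=robot.observe(); print(s['t'],s['position'],s['eef_rot'],robot.pinch_z,s['grip_width'])
E
```

```text
top 397.65511471480556 [[-0.029, -0.988, 0.151, 0.348], [-0.999, 0.031, 0.01, 0.004], [-0.015, -0.15, -0.989, 1.234]]
side 368.7855716840804 [[0.963, -0.211, 0.168, 0.306], [-0.27, -0.761, 0.59, -0.805], [0.003, -0.613, -0.79, 1.144]]
0.1 [0.1824655  0.46520491 0.23088709] [-1.01772596e-04  1.85809858e-01  9.82585601e-01 -4.71943721e-04] 0.0187 0.0852280747904921
```

View pics/top1.png

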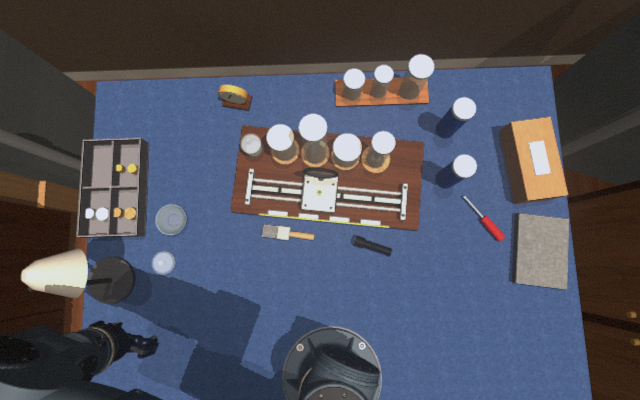

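View pics/side1.png

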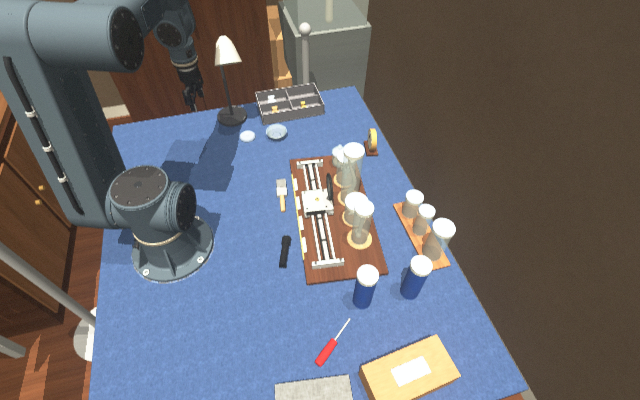

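The top view shows the stand at (235–423, 127–228), slightly rotated. The jar caps are at (281,138), (313,127), (347,146) and (383,142), and the carriage is at (320,194). The second jar from the left looks tallest in both views, so I'll check that by measuring.

Run:
```python
from h import *
import pickle
ims=pickle.load(open('ims.pkl','rb'))
c=ims['top']; P=cloud(c); img=c['color'].astype(int)
for (u,v) in [(281,138),(313,127),(347,146),(383,142),(252,146)]:
    print('cap',u,v,np.nanmedian(P[v-5:v+6,u-5:u+6].reshape(-1,3),0).round(3))
# carriage top: height 64
z=P[...,2]; m=np.zeros((400,640),bool); m[170:220,290:350]=1
def rect(m,name):
    q=P[m][:,:2].astype(np.float32); r=cv2.minAreaRect(q); print(name,len(q),np.round(r[0],4),np.round(r[1],4),round(r[2],2))
    return q
mm=m&(abs(z-.064)<.006)
mm=cv2.morphologyEx(mm.astype(np.uint8),cv2.MORPH_OPEN,np.ones((5,5)))>0
rect(mm,'carr')
b=np.zeros_like(m); b[110:240,225:435]=1
rect(b&(abs(z-.018)<.006)&(img.sum(2)<270)&(img[...,0]>img[...,2]),'board')
for u0,u1 in((240,258),(396,415)):
    k=np.zeros_like(m);k[160:225,u0:u1]=1; rect(k&(abs(z-.048)<.005),'endblock')
# caps side view by height
S=ims['side'];Q=cloud(S);w=(S['color'].min(2)>150)
w[:, :]&=(Q[...,2]>.1)
n,l,st,ce=cv2.connectedComponentsWithStats(w.astype(np.uint8))
for i in range(1,n):
    if st[i,4]>30: print(ce[i].round(),st[i,4],np.nanmedian(Q[l==i],0).round(3))
```

```text
cap 281 138 [0.682 0.121 0.153]
cap 313 127 [0.669 0.027 0.279]
cap 347 146 [ 0.662 -0.066  0.118]
cap 383 142 [ 0.646 -0.157  0.204]
cap 252 146 [0.678 0.213 0.096]
carr 1064 [0.5344 0.0183] [0.104  0.1027] 84.34
board 5929 [ 0.5959 -0.0084] [0.5789 0.2799] 82.62
endblock 175 [0.5658 0.228 ] [0.0206 0.1087] 82.78
endblock 175 [ 0.5057 -0.2316] [0.0201 0.108 ] 82.8
[329.  10.] 152 [0.927 1.147 0.207]
[13.  9.] 282 [-0.086  0.119  0.786]
[70. 13.] 867 [0.028 0.075 0.784]
[304.  27.] 101 [0.751 0.985 0.217]
[326.  31.] 59 [0.91  1.142 0.103]
[349.  27.] 32 [1.044 1.141 0.103]
[226.  51.] 515 [0.332 0.563 0.382]
[ 29. 113.] 37 [-0.148  0.037  0.594]
[349. 163.] 815 [0.659 0.01  0.231]
[ 46. 148.] 31 [-0.156  0.015  0.505]
[414. 197.] 217 [ 0.875 -0.101  0.109]
[359. 208.] 652 [ 0.642 -0.153  0.164]
[427. 212.] 208 [ 0.874 -0.187  0.134]
[443. 230.] 413 [ 0.872 -0.289  0.174]
[149. 242.] 59 [-0.031 -0.081  0.155]
[421. 266.] 373 [ 0.741 -0.393  0.185]
[367. 275.] 386 [ 0.581 -0.38   0.185]
```

The tallest jar has its cap at z=0.279 and stands at stop 3. The carriage is at s≈+19 mm, so it needs a push of about 28 mm in +y, on its right pad. I'll turn the tool to line up with the stand, shut the fingers, and go to the right side.

>>> {"op": "step_arm", "data": {"increments": "0 0 0 0 -1; 0 0 0 0 -0.75; 0 -0.77 -0.98 0 0; 0 -0.77 -0.98 0 0; 0 -0.77 -0.98 0 0"}}

```text
t: 0.72
position: [0.221, 0.4003, 0.231]
eef_rot: [-0.0, 0.065, 0.998, -0.0]
ft_force: [0.1, -0.1, 0.4]
grip_width: 0.0
gripper_force: 0.0
```

>>> {"op": "step_arm", "data": {"increments": "0 -0.77 -0.98 0 0; 0 -0.77 -0.98 0 0; 0 -0.77 -0.98 0 0; 0 -0.77 -0.98 0 0; 0 -0.77 -0.98 0 0"}}

```text
t: 1.35
position: [0.2847, 0.2932, 0.2311]
eef_rot: [-0.0, 0.065, 0.998, -0.0]
ft_force: [0.1, 0.9, -0.1]
grip_width: 0.0
gripper_force: 0.0
```

>>> {"op": "step_arm", "data": {"increments": "0 -0.77 -0.98 0 0; 0 -0.77 -0.98 0 0; 0 -0.77 -0.98 0 0; 0 -0.77 -0.98 0 0; 0 -0.77 -0.98 0 0"}}

```text
t: 1.98
position: [0.3484, 0.1861, 0.2311]
eef_rot: [-0.0, 0.065, 0.998, -0.0]
ft_force: [-0.5, 0.3, -0.3]
grip_width: -0.0001
gripper_force: 0.0
```

>>> {"op": "step_arm", "data": {"increments": "0 -0.77 -0.98 0 0; 0 -0.77 -0.98 0 0; 0 -0.77 -0.98 0 0; 0 -0.77 -0.98 0 0; 0 -0.77 -0.98 0 0"}}

```text
t: 2.6
position: [0.4121, 0.079, 0.2311]
eef_rot: [-0.0, 0.065, 0.998, -0.0]
ft_force: [-0.7, 1.3, -0.7]
grip_width: -0.0001
gripper_force: 0.0
```

>>> {"op": "step_arm", "data": {"increments": "0 -0.77 -0.98 0 0; 0 -0.77 -0.98 0 0; 0 -0.77 -0.98 0 0; 0 -0.77 -0.98 0 0; 0 -0.77 -0.98 0 0"}}

```text
t: 3.22
position: [0.4758, -0.028, 0.231]
eef_rot: [-0.0, 0.065, 0.998, 0.0]
ft_force: [-0.5, 0.7, 0.0]
grip_width: -0.0001
gripper_force: 0.0
```

>>> {"op": "step_arm", "data": {"increments": "0 -0.77 -1 0 0; 0 -0.6 -1 0 0; 0 0 0 0 0; 0 0 0 0 0"}}

```text
t: 3.72
position: [0.4973, -0.0701, 0.2311]
eef_rot: [-0.0, 0.065, 0.998, 0.0]
ft_force: [-0.5, -0.4, 0.1]
grip_width: -0.0
gripper_force: 0.0
```

>>> {"op": "step_arm", "data": {"increments": "0 -0.2 0 1 0; 0 0 0 1 0; 0 0 0 1 0; 0 0 0 1 0; 0 0 0 1 0"}}

```text
t: 4.35
position: [0.5013, -0.0702, 0.1308]
eef_rot: [0.0, 0.064, 0.998, 0.0]
ft_force: [-0.7, -0.3, 0.0]
grip_width: -0.0
gripper_force: 0.0
```

Run:
```python
from h import *
A=[]
for n in('top','side'):
    c=cap(n); A.append(c['color'][110:260,230:430] if n=='top' else c['color'][130:280,230:430])
    if n=='top':
        p=robot.observe()['position']; print(p)
cv2.imwrite('pics/close.png',cv2.resize(np.vstack(A)[...,::-1],None,fx=2,fy=2,interpolation=2))
```

```text
[ 0.50011082 -0.07005679  0.1284214 ]
```

View pics/close.png

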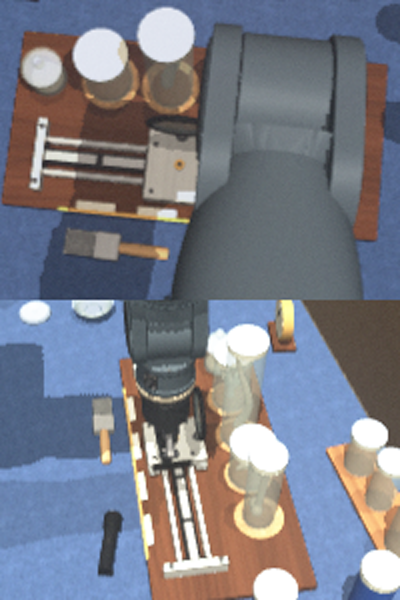

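The side crop shows the shut gripper just in front of (right of) the carriage, with the lens ring beyond it. Before going lower, I'll check how far the gripper and wrist reach towards the lens.

Run:
```python
from h import *
c=cap('side');P=cloud(c)[100:290,230:430].reshape(-1,3);P=P[~np.isnan(P).any(1)]
p=robot.observe()['position'];print(p)
d=P-p; ex=np.array([.9916,-.1297]);ey=np.array([.1297,.9916])
a=d[:,:2]@ex;b=d[:,:2]@ey
for h in np.arange(0,.24,.02):
    k=(d[:,2]>h)&(d[:,2]<h+.02)&(np.hypot(a,b)<.09)&(b<.03)
    if k.sum()>3: print(round(h,2),k.sum(),'x',a[k].min().round(3),a[k].max().round(3),'y',b[k].min().round(3),b[k].max().round(3))
```

```text
[ 0.50077783 -0.07032127  0.1309768 ]
0.0 16 x -0.009 0.012 y -0.017 -0.006
0.04 11 x -0.012 0.01 y -0.032 -0.012
0.06 19 x -0.016 0.017 y -0.053 -0.016
0.08 67 x -0.018 0.019 y -0.066 -0.014
0.1 47 x -0.019 0.02 y -0.047 -0.017
0.12 66 x -0.036 0.036 y -0.043 -0.008
0.14 100 x -0.036 0.035 y -0.042 -0.007
0.16 97 x -0.036 0.035 y -0.041 -0.01
0.18 59 x -0.041 0.04 y -0.047 -0.012
0.2 145 x -0.043 0.044 y -0.05 -0.007
0.22 135 x -0.043 0.044 y -0.049 -0.004
```

>>> {"op": "step_arm", "data": {"increments": "0 0 0 1 0; 0 0 0 1 0; 0 0 0 1 0; 0 0 0 0.7 0; 0 0 0 0.5 0"}}

```text
t: 5.12
position: [0.5018, -0.0709, 0.0473]
eef_rot: [0.0, 0.065, 0.998, -0.0]
ft_force: [-0.5, -1.1, 0.2]
grip_width: -0.0001
gripper_force: 0.0
```

>>> {"op": "step_arm", "data": {"increments": "0 0 0.3 0 0; 0 0 0.3 0 0; 0 0 0.2 0 0; 0 0 0.1 0 0; 0 0 0 0 0"}}

```text
t: 5.75
position: [0.504, -0.053, 0.0474]
eef_rot: [0.0, 0.065, 0.998, -0.0]
ft_force: [-0.0, -0.6, -0.6]
grip_width: -0.0001
gripper_force: 0.0
```

>>> {"op": "step_arm", "data": {"increments": "0 0 0.1 0 0; 0 0 0.1 0 0; 0 0 0.1 0 0; 0 0 0.1 0 0; 0 0 0.1 0 0"}}

```text
t: 6.38
position: [0.5052, -0.0431, 0.0473]
eef_rot: [0.0, 0.065, 0.998, -0.0]
ft_force: [0.3, 0.6, 0.0]
grip_width: -0.0001
gripper_force: 0.0
```

>>> {"op": "step_arm", "data": {"increments": "0 0 0.1 0 0; 0 0 0.1 0 0; 0 0 0.1 0 0; 0 0 0.1 0 0; 0 0 0.1 0 0"}}

```text
t: 7.0
position: [0.5065, -0.0332, 0.0473]
eef_rot: [-0.0, 0.065, 0.998, -0.0]
ft_force: [-0.1, -2.4, 0.4]
grip_width: -0.0
gripper_force: 1.1
```

>>> {"op": "step_arm", "data": {"increments": "0 0 0.1 0 0; 0 0 0.1 0 0; 0 0 0.1 0 0; 0 0 0.1 0 0; 0 0 0.1 0 0"}}

```text
t: 7.62
position: [0.5078, -0.0233, 0.0473]
eef_rot: [-0.0, 0.065, 0.998, 0.0]
ft_force: [-0.7, -2.0, 0.1]
grip_width: 0.0
gripper_force: 1.1
```

```bash
cat >> h.py <<'E'
def edge(c):
    P=cloud(c); R=P[160:220,270:345].reshape(-1,3); R=R[abs(R[:,2]-.064)<.006]
    d=R[:,:2]-[.5362,-.0012]; a=d@[.9916,-.1297]; s=d@[.1297,.9916]
    k=(abs(a)<.045); bins=np.round(a[k]/.006); 
    return np.median([s[k][bins==b].max() for b in np.unique(bins)])
E
python3 - <<'E'
from h import *
import pickle
print('before',edge(pickle.load(open('ims.pkl','rb'))['top']))
print([edge(cap('top')) for _ in range(2)], robot.observe()['ft_force'].round(1), robot.observe()['position'])
E
```

```text
before 0.0697382043083491
[np.float64(0.08838118366692482), np.float64(0.0889132745855804)] [-0.1  0.  -0. ] [ 0.50785553 -0.02308285  0.04732879]
```

>>> {"op": "step_arm", "data": {"increments": "0 0 0.1 0 0; 0 0 0.05 0 0; 0 0 0.05 0 0"}}

```text
t: 8.1
position: [0.5083, -0.0193, 0.0473]
eef_rot: [0.0, 0.065, 0.998, 0.0]
ft_force: [-0.1, -0.4, 0.4]
grip_width: -0.0002
gripper_force: 0.0
```

>>> {"op": "step_arm", "data": {"increments": "0 0 0.05 0 0; 0 0 0 0 0"}}

```text
t: 8.35
position: [0.5085, -0.0184, 0.0473]
eef_rot: [0.0, 0.065, 0.998, 0.0]
ft_force: [0.2, 1.0, -0.5]
grip_width: -0.0002
gripper_force: 0.0
```

Run:
```python
from h import *
print([edge(cap('top')) for _ in range(3)], robot.observe()['ft_force'].round(1), robot.observe()['position'])
```

```text
[np.float64(0.09721332354737804), np.float64(0.09720699884158836), np.float64(0.09695004308238432)] [-0.2 -0.  -0.2] [ 0.5084208  -0.01846869  0.04730245]
```

The pad force fell to 0 and the carriage's edge moved 8.5 mm for 4.7 mm of finger travel, so it snapped into the stop. Now I'll back off and rise.

>>> {"op": "step_arm", "data": {"increments": "0 0 -0.4 0 0; 0 0 -1 0 0; 0 0.5 -0.7 0 0; 0 0.5 0 -1 0; 0 0.5 0 -1 0"}}

```text
t: 9.12
position: [0.472, -0.0567, 0.0876]
eef_rot: [-0.0, 0.065, 0.998, 0.0]
ft_force: [0.2, 0.7, 0.3]
grip_width: -0.0001
gripper_force: 0.0
```

>>> {"op": "step_arm", "data": {"increments": "0 0 0 -1 0; 0 0 0 -1 0; 0 0 0 -1 0; 0 0 0 -1 0; 0 0 0 -1 0"}}

```text
t: 9.75
position: [0.4725, -0.0566, 0.1879]
eef_rot: [-0.0, 0.065, 0.998, 0.0]
ft_force: [0.4, 0.8, -0.5]
grip_width: 0.0001
gripper_force: 0.0
```

>>> {"op": "step_arm", "data": {"increments": "0 1 -1 -1 0; 0 1 -1 -1 0; 0 1 -1 0 0; 0 1 -1 0 0; 0 1 -1 0 0"}}

```text
t: 10.38
position: [0.3597, -0.143, 0.2272]
eef_rot: [-0.0, 0.065, 0.998, -0.0]
ft_force: [0.1, 0.9, 0.6]
grip_width: 0.0003
gripper_force: 0.0
```

>>> {"op": "step_arm", "data": {"increments": "0 0.5 -1 0 0; 0 0 -1 0 0; 0 0 -1 0 0; 0 0 0 0 0; 0 0 0 0 0"}}

```text
t: 11.0
position: [0.3431, -0.2003, 0.2272]
eef_rot: [-0.0, 0.065, 0.998, 0.0]
ft_force: [0.6, 0.9, 0.4]
grip_width: -0.0002
gripper_force: 0.0
```

Run:
```python
from h import *
c=cap('top');P=cloud(c);print(edge(c), robot.observe()['ft_force'].round(1), robot.observe()['position'])
m=np.zeros((400,640),np.uint8); m[160:220,270:350]=(abs(P[160:220,270:350,2]-.064)<.006)
m=cv2.morphologyEx(m,cv2.MORPH_OPEN,np.ones((5,5)))
r=cv2.minAreaRect(P[m>0][:,:2].astype(np.float32)); d=np.array(r[0])-[.5362,-.0012]; print(r,'s',d@[.1297,.9916])
cv2.imwrite('pics/end.png',c['color'][100:300,200:460,::-1].repeat(2,0).repeat(2,1))
```

```text
0.09721777687191031 [ 0.   0.5 -0.2] [ 0.34330021 -0.20017283  0.22725778]
((0.5375701189041138, 0.04563092440366745), (0.1033928394317627, 0.10203024744987488), 85.6692123413086) s 0.0466152490605402
```

View pics/end.png

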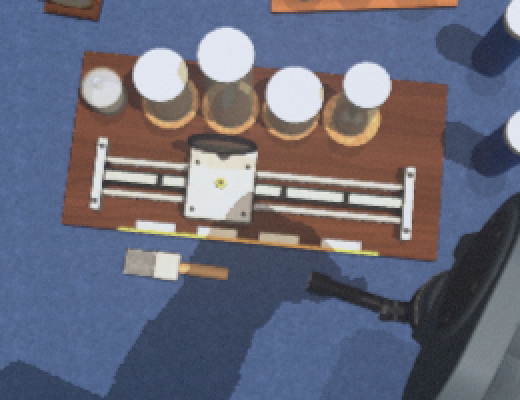

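The carriage (crop (220,182)) sits in front of the tallest jar at s≈46.6 mm, against 47.5 mm for stop 3, which is within measuring error. Everything else is standing as before and the hand is clear. Handing in.

```bash
python3 -c "
from plant import robot
print(robot.finish_job())"
```

```text
the job is handed in; nothing more can be done
None
```

The carriage clicked into stop 3 in front of the tallest jar; I measured it at 46.6 mm against 47.5 mm, within camera error. The hand is clear, nothing else looked moved in the last picture, and the job is handed in; no verdict came back.

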